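# Load the parts tote and park it up the ramp

## Task

Put the chrome pull handle into the open metal tote and let go of it. Then push the tote gently up the wooden ramp, never with more than 20 newtons, until its trailing edge drops behind the lip at the top and it sits flat in the bay, with the handle still inside it. Leave the other things on the table where they are.

Things in the scene. Friction and masses are not known exactly. Their poses are not given: they have to be found in the camera images.
- stand: Fixed plywood stand. Origin on the table midway between its two cheeks, at the ramp's nominal foot; x points uphill (the way to push), z up. Cheeks 45 mm high, 8 mm thick, 116 mm apart inside, x = -5 to 295 mm; from x = -62 to -5 their ends flare outwards 0.30 rad as a funnel. Between them a ramp insert (slope, lip, bay, buffer) is clamped up to 18 mm uphill or downhill of nominal.
- lip_nominal (a point): Fixed point on the stand, 22 mm up: NOMINAL top of the lip's far face, stand x = 100 mm. The true lip is up to 18 mm up- or downhill of it, not measured: find it by feel or eye. Slope: 94 mm long, from the table to 22 mm high; then the lip, 6 mm wide, flat-topped; behind it a 10 mm drop to the bay floor, 12 mm above the table. The tote rocks nose-down once its middle passes the lip.
- buffer_nominal (a point): Fixed point on the stand: NOMINAL middle of the buffer's face, stand x = 228 mm, 36 mm above the table; truly shifted just as the lip is, always 128 mm beyond the lip's far face (tote: 125 mm). Black rubber bar 80 mm wide, 22 to 50 mm above the table, on springs: 2.2 N per mm, 8 mm of travel uphill, then hard.
- tote_mid (a point): Centre of the open-topped bare-metal tote (25 mm above its underside). The tote is 125 mm long (its x axis), 100 mm wide (y) and 50 mm high, walls and floor 4 mm thick, 0.3 to 0.5 kg, loose; its underside is slick (it may slide back down the slope if let go). It starts on the table below the ramp, its +x end towards the stand, nearly in line with it (within about 10 mm and 0.12 rad).
- pull_bar (a point): Chrome bar pull handle, like a door or cabinet handle, loose, 0.14 kg, standing on its two feet on the table. This point is the middle of its round bar, on the bar's axis, 30 mm above the soles of the feet. The bar is 12 mm thick and 90 mm long along this point's x axis; the two feet (18 mm round soles) stand 30 mm either side of the middle; 36 mm high in all.
- clamp: Blue plastic bar clamp, 150 mm long, lying loose on the table; bystander.
- glue: White glue bottle, 44 mm across, 110 mm high, loose; bystander. Origin under its centre.
- tape: Roll of tape, 72 mm across, 24 mm high, loose; bystander. Origin under its centre.
- mug: White mug, 76 mm across, 90 mm high, loose; bystander. Origin under its centre.
Not all that is in view belongs to the job. Of the things that look like the part that bears tote_mid, the middle-sized one is meant.

How it is judged (in metres and radians):
On the way, in this order (a step that is already met when the one before it is completed fails the run):
1. the pull handle lies in the tote, let go, with the tote still on the table below the ramp (x of pull_bar in the frame of tote_mid between -0.055 and 0.055 m and y of pull_bar in the frame of tote_mid between -0.045 and 0.045 m and z of pull_bar in the frame of tote_mid below 0.018 m and contact force between the fingers and pull below 0.1 N and x of tote_mid in the frame of stand below -0.05 m), for 0.2 s.
2. the tote is on the ramp, nose up between the cheeks (angle between tote_mid's own z axis and vertical above 0.1 rad and x of tote_mid in the frame of stand above -0.04 m and y of tote_mid in the frame of stand between -0.02 and 0.02 m), for 0.2 s.
At the end, for the whole second after the job is handed in: The tote rests level (within 0.035 rad) on the bay floor, its centre 34 to 39.5 mm above the table, wholly behind the lip between the cheeks, at rest, with the pull handle lying at rest inside it (angle between tote_mid's own z axis and vertical below 0.035 rad and z of tote_mid in the frame of stand between 0.034 and 0.0395 m and x of tote_mid in the frame of stand between 0.14 and 0.195 m and y of tote_mid in the frame of stand between -0.02 and 0.02 m and x of pull_bar in the frame of tote_mid between -0.055 and 0.055 m and y of pull_bar in the frame of tote_mid between -0.045 and 0.045 m and z of pull_bar in the frame of tote_mid below 0.018 m and linear speed of tote below 0.01 m/s and linear speed of pull below 0.02 m/s); the robot touches nothing.
It fails at once if the robot pushes on the tote with more than 20 N (contact force between any of the fingers, the arm and tote above 20 N).
It fails at once if the clamp, glue bottle, tape or mug is moved by more than 20 mm (distance of any of clamp, glue, tape, mug from where it was at the start of the episode above 0.02 m).
It fails at once if the tote is lifted off instead of pushed (height (world z) of tote_mid above 0.085 m).
It also fails if it takes over 72 s, if anything falls off the work surface, if the arm or the gripper's body presses on something with over 40 N, if the wrist force passes 120 N, or if a joint passes its speed limit or range.

## Robot

A 6-joint arm with a two-finger parallel gripper is mounted at the origin on the work surface. World frame = base frame: x ahead of the robot, y to its left, z up, the work surface at z = 0. Lengths are in mm, angles in rad, forces in N, time in s.
With the tool pointing down it reaches from about 400 to 925 mm from the base axis. Payload 12.5 kg.
Tool frame: the origin (TCP) lies at the very end of the fingers, on their centre line; the grasp point (between the pads) lies 19 mm behind it (tcp_to_grasp is the z of the grasp point in the tool frame, in mm); z points along the fingers, x is the direction in which the jaws open and shut, and the axes are right-handed (so a half turn about z gives the same grasp; the last joint's range is limited). The gripper opens to 95 mm and grips with 3 to 60 N. Pads are 20 mm wide; open, the fingers measure 119 mm over their backs; the gripper's body (75 mm by 180 mm) begins 59 mm behind the grasp point.
Start: joints at [-1.321, 0.491, 1.559, -0, 1.092, -0.106], TCP at [217.736, -585.865, 214.661] pointing down, gripper open.
Joint ranges: [-3.1, 3.1], [-0.84, 2.19], [0.05, 2.79], [-1.13, 4.28], [0.06, 2.93], [-2.69, 2.69]. Speed limits (rad/s): [2.22, 2.22, 2.79, 3.14, 3.14, 3.14].

## Interface

Orientations are given as [roll, pitch, yaw] about the fixed x, y, z axes, in that order (R = Rz(yaw) Ry(pitch) Rx(roll)).
In Python, from cell import state, read_camera, camera_info, job_done, tcp_to_grasp gives the robot as it stands. The module is installed in compiled form; this text tells all that it offers.
- The arm moves only by the tool servo_tool, never from a script. Its argument "rows" is a list of rows, each a list of 7 numbers: the turn, a rotation vector about the tool's x, y, z in degrees, then the shift along the tool's x, y, z in m, then the finger opening in m, from 0 to 0.0951. A call has 1 to 12 rows; each row is the pose to reach, as a shift and turn from the pose commanded when the call began, along the tool's axes at that moment; what a row does not reach only later rows make up. A row lasts 1/8 s, in which the tool goes at most 62.5 mm and 10.7 degrees, less where a joint would pass 70% of its speed; a pose out of reach is approached as far as the arm can. A call with a gripper value outside its range is refused whole. The fingers move at their own pace and stop on an object; the grip force is fixed at half the most. Time passes only in rows, so rows that repeat a pose let the fingers close. It gives the time, the measured TCP pose, the force and the opening at its end, in the units of the state.
- state(): the state, without advancing time (a new reading comes with each control period).
- read_camera(name): name is "scene" or "top"; returns the picture (480x640x3 uint8, red, green, blue); there is no depth.
- camera_info(name): a dict with "vfov" (degrees; the focal length in pixels is half the picture's height over the tangent of half this angle, whatever the lens; pixels are square), "cx", "cy" (the principal point, pixels), "k1" (the pictures are not rectified: a ray, as slopes to the right and down, at radius r is drawn at 1 + k1 r^2 times it, then the intrinsics apply), "R" (3x3) and "t" (3): a world point X has camera coordinates R X + t. Camera axes: x right, y down, z forward; pixel columns grow to the right and rows downward; lengths in mm; the calibration is good to about 2 mm. A picture is of the moment at which its call begins. camera_info takes no time and is no camera call.
- job_done(): hands the job in, once; it reports no verdict.
The state is a dict: "t": time; "joints": joint angles; "qvel": joint speeds; "tau": joint torques, N m; "eef_pos": TCP position; "tcp_rot": TCP orientation; "ft_force": force on the tool from outside, world axes, zero at the start; "moment": the same for the moment, N m; "opening": opening from 0.0 (shut) to 1.0 (fully open).
Only numpy, scipy, OpenCV 4.12 (cv2) and the standard library are available. Lean on these libraries where they do the work, as an engineer would, in place of code of your own. Each camera call takes 0.05 s, during which the arm holds its last target.

## Working session

There is one attempt and no reset: what is moved stays moved. The work goes in short steps, Python scripts to look and compute and a tool call to move; the robot and the scene stay as the last step left them, time stands still between calls to the robot, and variables do not carry over. Pictures are saved under pics/ and viewed, and the job is handed in when it is done.

Besides the shell and the picture viewer there is one more tool, called after "Call:" as a command line: name --pt "numbers of a row" for each row, then --argument value for the rest. servo_tool: Moves the arm, as the interface text tells. Its arguments: {"type":"object","properties":{"rows":{"type":"array","items":{"type":"array","items":{"type":"number"}}}},"required":["rows"]}

```bash
mkdir -p pics; python3 - <<'E'
from cell import *
import cv2
for n in("scene","top"):
    cv2.imwrite(f"pics/{n}0.png",read_camera(n)[:,:,::-1]); print(n,camera_info(n))
print(state(),tcp_to_grasp)
E
```

```text
scene {'vfov': 49.85940732883906, 'cx': 322.21359145736983, 'cy': 235.72259449876208, 'k1': -0.0022602104081470968, 'R': array([[-0.77478216,  0.63190121,  0.0203338 ],
       [ 0.40887659,  0.5253411 , -0.74621489],
       [-0.48221627, -0.56983997, -0.66539453]]), 't': array([ 400.30336518, -139.1090616 , 1504.9490332 ])}
top {'vfov': 45.9715113262093, 'cx': 315.1334584199638, 'cy': 239.8465292152248, 'k1': -0.12338737081354731, 'R': array([[ 0.02612342, -0.99965669, -0.00201945],
       [-0.99772485, -0.02594723, -0.06222428],
       [ 0.06215052,  0.00364036, -0.99806015]]), 't': array([ -38.63548193,  486.32618215, 1553.34061829])}
{'t': 0.1, 'joints': array([-1.32059547e+00,  4.91468368e-01,  1.55939634e+00,  1.88636939e-05,
        1.09169959e+00, -1.05568291e-01]), 'qvel': array([ 0.00058289, -0.00070849, -0.00245389,  0.00110634, -0.00150196,
       -0.00020366]), 'tau': array([ 3.23238764e-04, -6.13625479e+01, -2.58603770e+01,  6.93444139e-02,
        4.70384373e-02, -5.18171328e-05]), 'eef_pos': array([ 217.68438628, -585.63236799,  214.13669192]), 'tcp_rot': array([-3.14147363e+00,  9.64472484e-04, -1.21503583e+00]), 'ft_force': array([-0.72671507, -0.35654622,  0.08330494]), 'moment': array([-0.01884893, -0.00183248,  0.00998206]), 'opening': 1.000263748993852} -18.8
```

View pics/scene0.png

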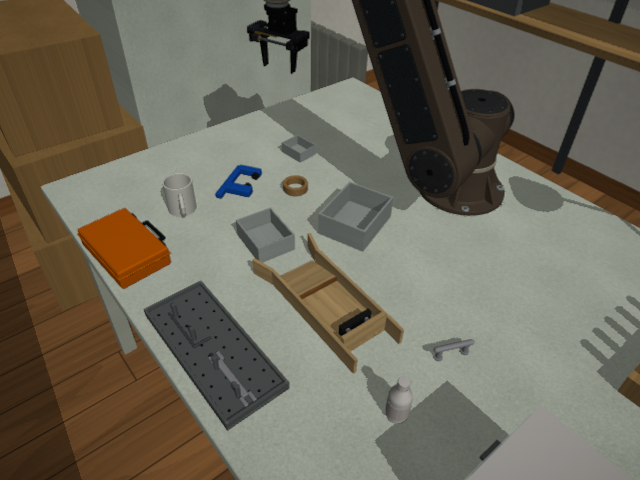

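View pics/top0.png

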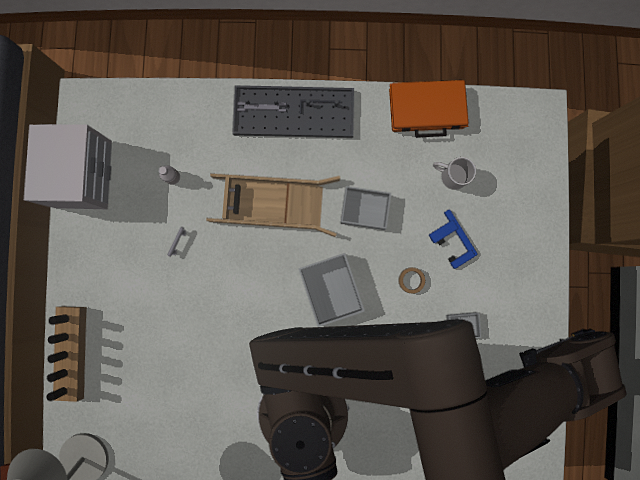

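Candidates for the tote in the top view are three grey trays: large (332,290), middle (367,209) and small (465,325). I choose the middle one, which is also in line with the stand. Candidates for the handle are the loose bar on two feet at (180,241), the case handle (430,133) and the wrench (262,106). I choose (180,241) and check both choices in crops.

```bash
cat > h.py <<'E'
import numpy as np,cv2
from cell import *
def cam(n):
    c=camera_info(n); f=240/np.tan(np.radians(c['vfov']/2)); return c,f
def px2w(n,u,v,z):
    c,f=cam(n); d=np.array([(u-c['cx'])/f,(v-c['cy'])/f]); s=d.copy()
    for _ in range(30): s=d/(1+c['k1']*(s@s))
    ray=c['R'].T@np.array([s[0],s[1],1]); o=-c['R'].T@c['t']
    return o+ray*(z-o[2])/ray[2]
def w2px(n,X):
    c,f=cam(n); p=c['R']@np.asarray(X,float)+c['t']; s=p[:2]/p[2]; s=s*(1+c['k1']*(s@s))
    return np.array([c['cx'],c['cy']])+f*s
E
python3 - <<'E'
import cv2
t=cv2.imread('pics/top0.png');s=cv2.imread('pics/scene0.png')
def cr(im,x,y,w,h,k,n): cv2.imwrite(n,cv2.resize(im[y:y+h,x:x+w],None,fx=k,fy=k,interpolation=cv2.INTER_CUBIC))
cr(t,200,160,200,85,4,'pics/c1.png'); cr(t,150,215,60,50,10,'pics/c2.png'); cr(s,225,195,190,180,3,'pics/c3.png'); cr(s,420,325,70,50,10,'pics/c4.png')
E
```

```text
(no output)
```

View pics/c1.png

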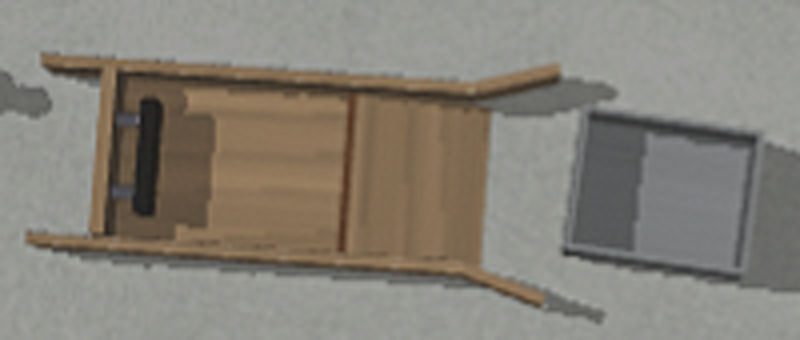

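View pics/c2.png

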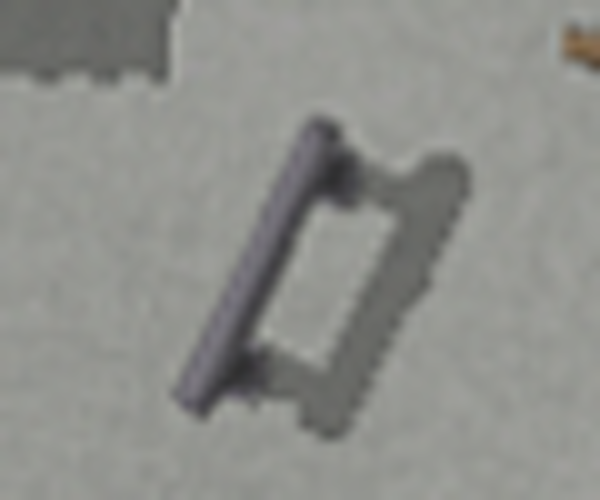

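View pics/c3.png

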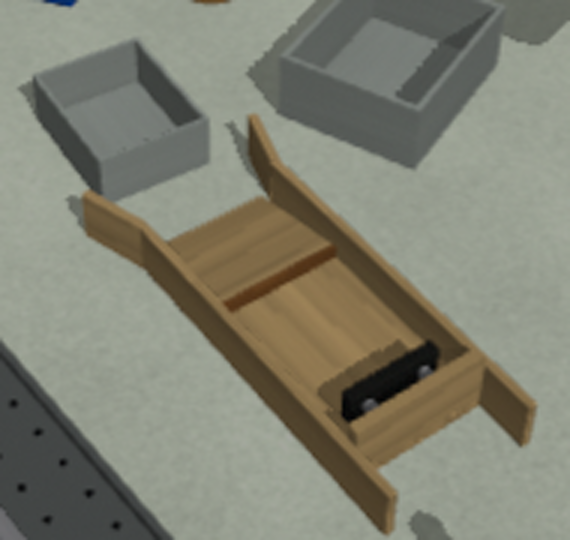

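View pics/c4.png

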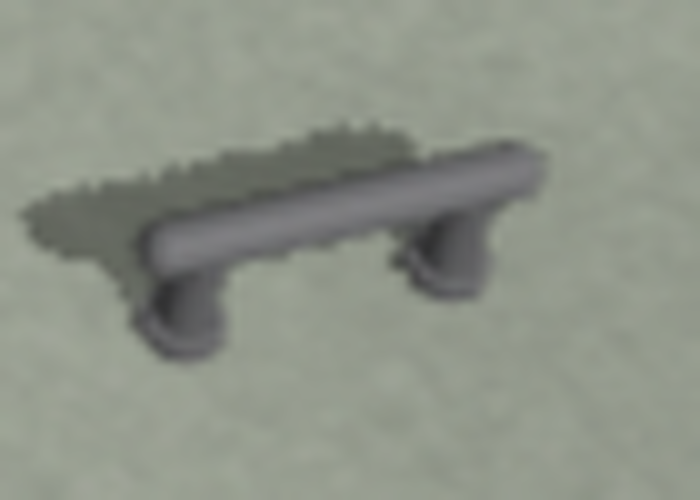

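```bash
python3 - <<'E'
from h import *
np.set_printoptions(precision=1,suppress=True)
def g(n,o,k,p,z): return px2w(n,o[0]+(p[0]+.5)/k-.5,o[1]+(p[1]+.5)/k-.5,z)[:2]
for n in('top','scene'):
    c=camera_info(n);print(n,'campos',-c['R'].T@c['t'])
c1=lambda p,z:g('top',(200,160),4,p,z); c3=lambda p,z:g('scene',(225,195),3,p,z)
ue,uk,le,lk=[c1(p,45) for p in((43,60),(476,89),(28,238),(463,268))]
print('cheeks',ue,uk,le,lk,np.linalg.norm(ue-uk),np.linalg.norm(le-lk),np.linalg.norm(ue-le),np.linalg.norm(uk-lk))
d=(ue+le-uk-lk)/2; d/=np.linalg.norm(d); mid=(ue+le+uk+lk)/4; so=mid-145*d
yaw=np.arctan2(d[1],d[0]); nl=np.array([-d[1],d[0]])
print('stand',so,yaw)
S=lambda p:np.array([(p-so)@d,(p-so)@nl])
print('uk,lk in stand',S(uk),S(lk),S(ue),S(le))
for p,z in(((354,95),22),((347,95),22),((347,250),22),((340,250),22)): print('lip',S(c1(p,z)))
for p in ((160,98),(155,215)): print('buf',S(c1(p,50)))
for p in ((490,105),(482,268)): print('foot',S(c1(p,0)))
T=[c1(p,50) for p in((588,112),(762,132),(740,276),(563,252))]
print('tote',T,[np.linalg.norm(T[i]-T[i-1]) for i in range(4)]); tm=sum(T)/4
e=(T[0]-T[1]+T[3]-T[2]); ty=np.arctan2(e[1],e[0]); print(tm,ty,'stand',S(tm),ty-yaw)
# scene tote rim
T2=[c3(p,50) for p in((209,121),(138,40),(36,78),(103,163))]; print('scene tote',T2,sum(T2)/4)
print('scene cheeks end', [S(c3(p,45)) for p in ((392,492),(533,402))])
a,b=[g('top',(150,215),10,p,30) for p in((320,125),(192,405))]; print('h top',a,b,(a+b)/2,np.linalg.norm(a-b),np.arctan2(*(a-b)[::-1]))
a,b=[g('scene',(420,325),10,p,30) for p in((158,248),(535,168))]; print('h sc',a,b,(a+b)/2,np.linalg.norm(a-b),np.arctan2(*(a-b)[::-1]))
E
```

```text
top campos [ 389.7  -31.7 1580.5]
scene campos [1092.7  677.7  889.4]
cheeks [657.9 267.3] [644.7 -31.5] [534.4 272.6] [521.4 -25.8] 299.0610861907606 298.6449980497347 123.53990423283274 123.40732448388975
stand [583.2 -24.2] 1.526868697321857
uk,lk in stand [ -4.6 -61.7] [-4.3 61.7] [294.5 -61.8] [294.4  61.8]
lip [ 80.  -55.4]
lip [ 84.8 -55.1]
lip [76.8 52.9]
lip [81.6 53.2]
buf [210.7 -40. ]
buf [207.6  40.5]
foot [-14.9 -58.5]
foot [-17.2  56.9]
tote [array([ 630. , -108.3]), array([ 619.5, -227.5]), array([ 520.5, -214.1]), array([533.6, -93.4])] [np.float64(97.51735232733286), np.float64(119.69759806866281), np.float64(99.98901619757983), np.float64(121.43376976854543)]
[ 575.9 -160.8] 1.472623202542202 stand [-136.8    1.3] -0.05424549477965512
scene tote [array([536.5, -85.1]), array([ 521.6, -206.9]), array([ 618.2, -217.3]), array([632.3, -96.5])] [ 577.2 -151.5]
scene cheeks end [array([299.4, -60.5]), array([299.5,  64.3])]
h top [512.1 344.9] [433.6 377.7] [472.9 361.3] 85.09867993326934 -0.39533610962614146
h sc [507.4 348.9] [431.4 383.8] [469.4 366.4] 83.64800292936745 -0.43120670905839403
```

```bash
cat >> h.py <<'E'
from scipy.spatial.transform import Rotation as Ro
def rel(pos,yaw):
    s=state(); R0=Ro.from_euler('xyz',s['tcp_rot']); R1=Ro.from_euler('xyz',[np.pi,0,yaw])
    tw=np.degrees((R0.inv()*R1).as_rotvec()); d=R0.inv().apply(np.array(pos)-s['eef_pos'])
    print('turn',np.round(tw,2),'shift mm',np.round(d,1))
E
python3 - <<'E'
from h import *
rel((600,-100,214),-0.3); rel((600,-100,214),0.5)
E
```

```text
turn [-3.000e-02  5.000e-02 -5.243e+01] shift mm [-3.221e+02 -5.275e+02  5.000e-01]
turn [-5.000e-02  4.000e-02 -9.826e+01] shift mm [-3.221e+02 -5.275e+02  5.000e-01]
```

Call:
servo_tool --pt "0 0 -98 -0.322 -0.5275 0 0.095" --pt "0 0 -98 -0.322 -0.5275 0 0.095" --pt "0 0 -98 -0.322 -0.5275 0 0.095" --pt "0 0 -98 -0.322 -0.5275 0 0.095" --pt "0 0 -98 -0.322 -0.5275 0 0.095" --pt "0 0 -98 -0.322 -0.5275 0 0.095" --pt "0 0 -98 -0.322 -0.5275 0 0.095" --pt "0 0 -98 -0.322 -0.5275 0 0.095" --pt "0 0 -98 -0.322 -0.5275 0 0.095" --pt "0 0 -98 -0.322 -0.5275 0 0.095" --pt "0 0 -98 -0.322 -0.5275 0 0.095" --pt "0 0 -98 -0.322 -0.5275 0 0.095"

```text
t: 1.6
eef_pos: [599.6, -100.3, 214.2]
tcp_rot: [-3.141, 0.001, 0.496]
ft_force: [0.6, -0.5, -0.3]
opening: 1.003
```

```bash
python3 - <<'E'
from h import *
rel((471,364,150),1.16); print(state()['tcp_rot'])
E
```

```text
turn [ -0.04   0.04 -38.06] shift mm [ 107.8 -469.6   64.3]
[-3.14113890e+00  8.68653016e-04  4.95793946e-01]
```

Call:
servo_tool --pt "0 0 -38 0.108 -0.4695 0.064 0.06" --pt "0 0 -38 0.108 -0.4695 0.064 0.06" --pt "0 0 -38 0.108 -0.4695 0.064 0.06" --pt "0 0 -38 0.108 -0.4695 0.064 0.06" --pt "0 0 -38 0.108 -0.4695 0.064 0.06" --pt "0 0 -38 0.108 -0.4695 0.064 0.06" --pt "0 0 -38 0.108 -0.4695 0.064 0.06" --pt "0 0 -38 0.108 -0.4695 0.064 0.06" --pt "0 0 -38 0.108 -0.4695 0.064 0.06" --pt "0 0 -38 0.108 -0.4695 0.064 0.06"

```text
t: 2.85
eef_pos: [472.2, 362.8, 150.7]
tcp_rot: [3.142, 0.0, 1.158]
ft_force: [-0.3, -0.3, -0.5]
opening: 0.63
```

```bash
python3 - <<'E'
from h import *
rel((471,364,11),1.16)
cv2.imwrite('pics/s1.png',cv2.resize(read_camera('scene')[250:420,350:550,::-1],None,fx=3.5,fy=3.5))
E
```

```text
turn [ 0.    0.03 -0.14] shift mm [  0.7  -1.6 139.7]
```

View pics/s1.png

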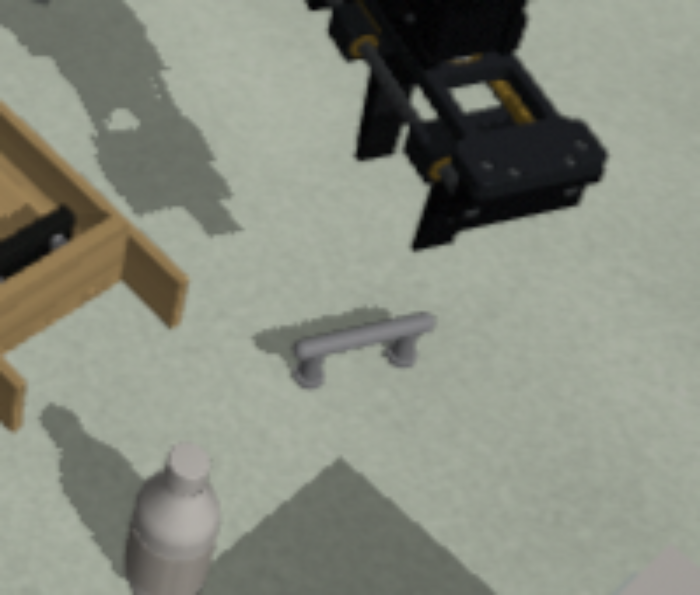

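Call:
servo_tool --pt "0 0 0 0.0007 -0.0016 0.05 0.06" --pt "0 0 0 0.0007 -0.0016 0.095 0.06" --pt "0 0 0 0.0007 -0.0016 0.125 0.06" --pt "0 0 0 0.0007 -0.0016 0.1395 0.06" --pt "0 0 0 0.0007 -0.0016 0.1395 0.06"

```text
t: 3.52
eef_pos: [471.1, 364.5, 11.0]
tcp_rot: [-3.141, 0.001, 1.157]
ft_force: [0.1, 1.3, 0.5]
opening: 0.636
```

```bash
python3 - <<'E'
from h import *
cv2.imwrite('pics/s2.png',cv2.resize(read_camera('scene')[280:400,380:520,::-1],None,fx=5,fy=5))
E
```

```text
(no output)
```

View pics/s2.png

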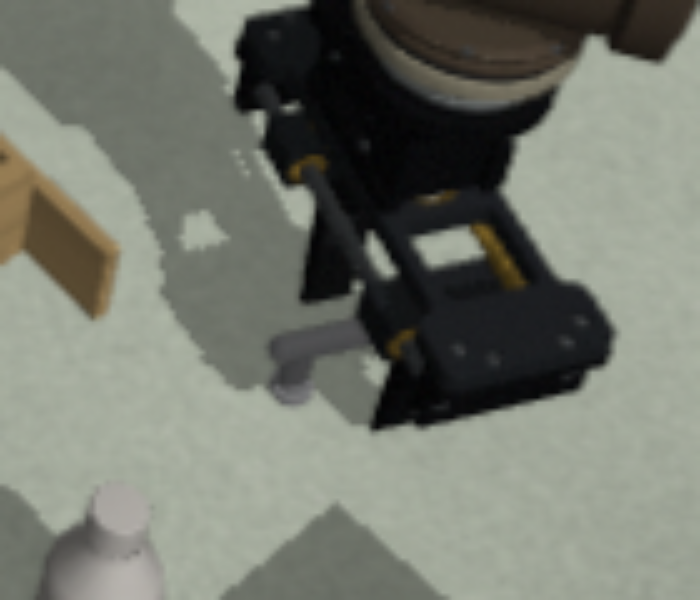

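The bar passes between the two fingers, with its left end at about (290,350) in the crop. I close on it and lift.

Call:
servo_tool --pt "0 0 0 0 0 0 0.0" --pt "0 0 0 0 0 0 0.0" --pt "0 0 0 0 0 0 0.0" --pt "0 0 0 0 0 0 0.0" --pt "0 0 0 0 0 0 0.0" --pt "0 0 0 0 0 0 0.0" --pt "0 0 0 0 0 0 0.0" --pt "0 0 0 0 0 -0.02 0.0" --pt "0 0 0 0 0 -0.07 0.0" --pt "0 0 0 0 0 -0.13 0.0" --pt "0 0 0 0 0 -0.14 0.0"

```text
t: 4.95
eef_pos: [471.7, 366.1, 154.8]
tcp_rot: [3.138, -0.005, 1.159]
ft_force: [0.7, -0.6, -2.4]
opening: 0.117
```

```bash
python3 - <<'E'
from h import *
for n,(x,y,w,h) in dict(scene=(380,240,140,120),top=(140,190,120,100)).items():
    cv2.imwrite(f'pics/{n}3.png',cv2.resize(read_camera(n)[y:y+h,x:x+w,::-1],None,fx=5,fy=5))
rel((575,-60,190),0.3);print(state()['joints'],state()['ft_force'])
E
```

```text
turn [ 3.00e-02 -1.00e-01  4.92e+01] shift mm [-348.1  265.9  -38.3]
[ 5.49371288e-01  5.17958129e-01  1.70194104e+00 -1.52986235e-04
  9.19876154e-01 -6.09225107e-01] [ 0.75470146  0.12601143 -2.25690266]
```

View pics/scene3.png

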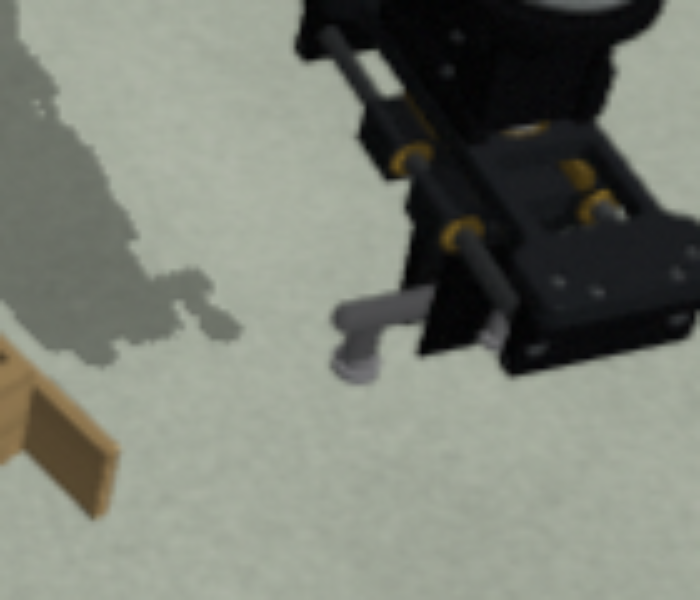

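View pics/top3.png

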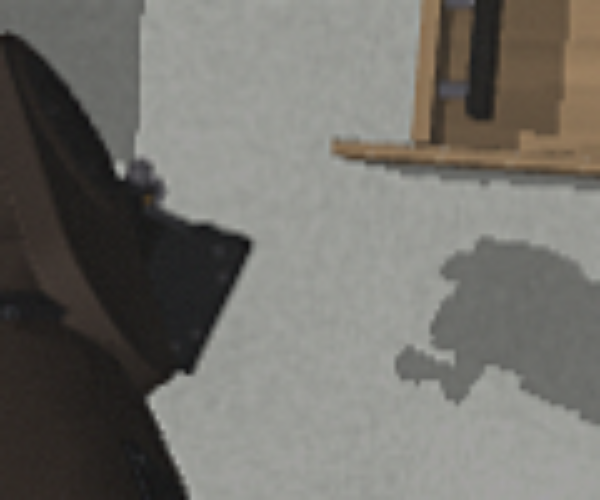

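The handle is held level: its left end is at (335,318) in the scene crop, and the opening is 0.117, about 11 mm. I work out how far it sits off-centre along the bar, and the move to the tote.

```bash
python3 - <<'E'
from h import *
s=state();z=s['eef_pos'][2]+18.8
p=px2w('scene',380+335/5,240+318/5,z); y=s['tcp_rot'][2]
d=p-s['eef_pos']; ux=np.array([np.cos(y),np.sin(y)]);uy=np.array([np.sin(y),-np.cos(y)])
print(s['eef_pos'],d,'tool x,y',d[:2]@ux,d[:2]@uy)
rel((577,-60,154),0.5)
E
```

```text
[470.82367614 365.48858762 151.89245894] [ 38.52053483 -17.52481878  18.8       ] tool x,y -0.6285951915753558 42.31495887526106
turn [ 0.04 -0.1  37.74] shift mm [-347.3  267.7   -2.3]
```

```bash
python3 - <<'E'
from h import *
rel((576.5,-158,154),-0.098)
E
```

```text
turn [ 1.0e-02 -1.1e-01  7.2e+01] shift mm [-437.3  306.5   -2.4]
```

Call:
servo_tool --pt "0 0 72 -0.437 0.3065 -0.002 0.0" --pt "0 0 72 -0.437 0.3065 -0.002 0.0" --pt "0 0 72 -0.437 0.3065 -0.002 0.0" --pt "0 0 72 -0.437 0.3065 -0.002 0.0" --pt "0 0 72 -0.437 0.3065 -0.002 0.0" --pt "0 0 72 -0.437 0.3065 -0.002 0.0" --pt "0 0 72 -0.437 0.3065 -0.002 0.0" --pt "0 0 72 -0.437 0.3065 -0.002 0.0" --pt "0 0 72 -0.437 0.3065 -0.002 0.0" --pt "0 0 72 -0.437 0.3065 -0.002 0.0" --pt "0 0 72 -0.437 0.3065 -0.002 0.0" --pt "0 0 72 -0.437 0.3065 -0.002 0.0"

```text
t: 6.55
eef_pos: [576.1, -156.6, 152.6]
tcp_rot: [-3.141, 0.001, -0.097]
ft_force: [0.7, -0.1, -0.7]
opening: 0.12
```

```bash
python3 - <<'E'
from h import *
for n,(x,y,w,h) in dict(scene=(200,130,160,140),top=(290,150,160,120)).items():
    cv2.imwrite(f'pics/{n}4.png',cv2.resize(read_camera(n)[y:y+h,x:x+w,::-1],None,fx=4,fy=4,interpolation=cv2.INTER_CUBIC))
rel((576.5,-158,16),-0.098);print(state()['ft_force'])
E
```

```text
turn [-0.    0.01  0.08] shift mm [  0.3   1.2 137.1]
[-1.20823825  0.09524229 -1.16114043]
```

View pics/scene4.png

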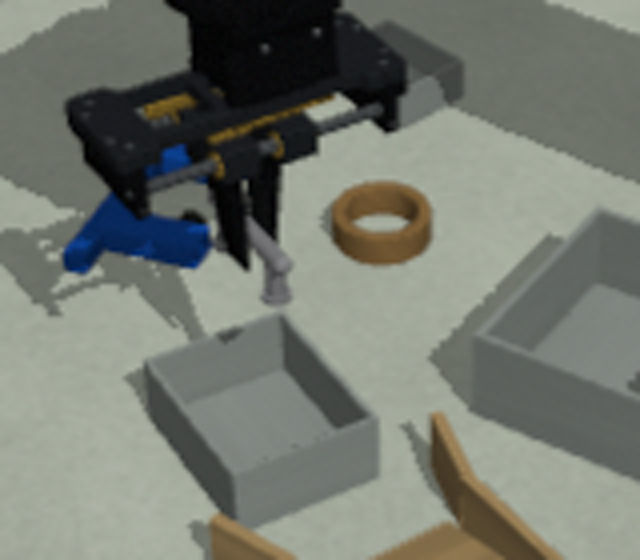

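View pics/top4.png

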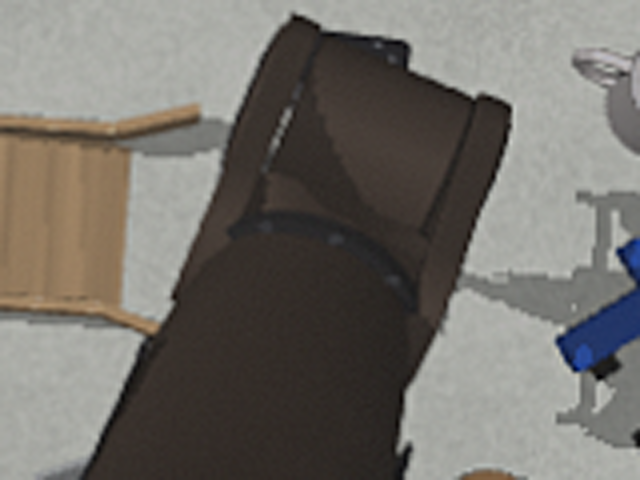

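```bash
python3 - <<'E'
from h import *
np.set_printoptions(precision=1,suppress=True)
s=state()
T=[px2w('scene',200+(a+.5)/4-.5,130+(b+.5)/4-.5,50)[:2] for a,b in((379,421),(282,315),(146,364),(233,484))]
print(T,sum(T)/4,[np.linalg.norm(T[i]-T[i-1]) for i in range(4)])
print(px2w('scene',200+289/4,130+263/4,s['eef_pos'][2]+18.8)-s['eef_pos'])
print(s['eef_pos'])
E
```

```text
[array([536.1, -85.4]), array([ 523.6, -206.5]), array([ 619.2, -218.3]), array([637.5, -93.5])] [ 579.1 -150.9] [np.float64(101.73237753238791), np.float64(121.75117091262648), np.float64(96.26790498232907), np.float64(126.15767339367727)]
[-0.3 43.8 18.8]
[ 576.4 -156.8  153.1]
```

```bash
python3 - <<'E'
from h import *
rel((578,-153,72),-0.098)
E
```

```text
turn [-0.    0.01  0.08] shift mm [ 1.3 -3.9 81.1]
```

Call:
servo_tool --pt "0 0 0 0.0013 -0.0039 0.04 0.0" --pt "0 0 0 0.0013 -0.0039 0.075 0.0" --pt "0 0 0 0.0013 -0.0039 0.081 0.0" --pt "0 0 0 0.0013 -0.0039 0.081 0.0"

```text
t: 7.15
eef_pos: [578.5, -153.9, 72.7]
tcp_rot: [3.141, -0.0, -0.098]
ft_force: [0.5, -0.7, -2.4]
opening: 0.12
```

```bash
python3 - <<'E'
from h import *
for n,(x,y,w,h) in dict(scene=(220,170,100,100)).items():
    cv2.imwrite(f'pics/{n}5.png',cv2.resize(read_camera(n)[y:y+h,x:x+w,::-1],None,fx=6,fy=6,interpolation=cv2.INTER_CUBIC))
rel((578,-153,17),-0.098)
E
```

```text
turn [ 0.03 -0.08  0.02] shift mm [-0.9 -1.  56.3]
```

View pics/scene5.png

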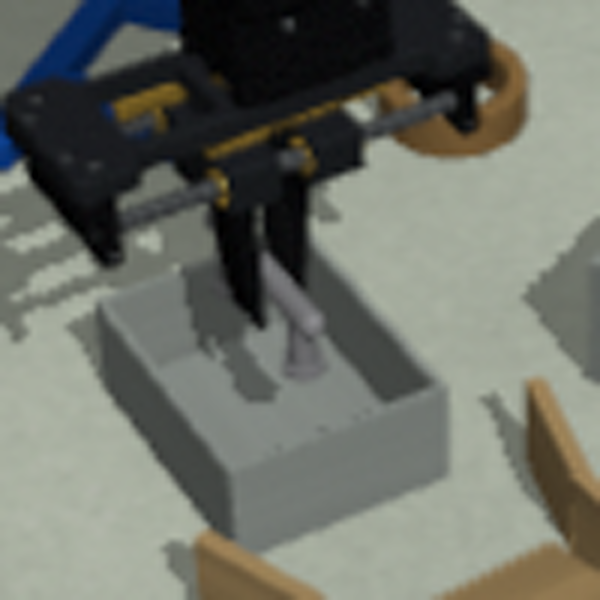

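Call:
servo_tool --pt "0 0 0 -0.0005 -0.0005 0.025 0.0" --pt "0 0 0 -0.0005 -0.0005 0.045 0.0" --pt "0 0 0 -0.0005 -0.0005 0.053 0.0" --pt "0 0 0 -0.0005 -0.0005 0.0555 0.0" --pt "0 0 0 -0.0005 -0.0005 0.0555 0.0"

```text
t: 7.82
eef_pos: [578.1, -153.7, 17.5]
tcp_rot: [3.141, -0.001, -0.098]
ft_force: [-0.2, 0.1, -1.7]
opening: 0.122
```

Call:
servo_tool --pt "0 0 0 0 0 0.001 0.0" --pt "0 0 0 0 0 0.001 0.0" --pt "0 0 0 0 0 0.001 0.036" --pt "0 0 0 0 0 0.001 0.036" --pt "0 0 0 0 0 0.001 0.036" --pt "0 0 0 0 0 0.001 0.036" --pt "0 0 0 0 0 -0.02 0.036" --pt "0 0 0 0 0 -0.06 0.036" --pt "0 0 0 0 0 -0.1 0.036" --pt "0 0 0 0 0 -0.1 0.036"

```text
t: 9.07
eef_pos: [578.9, -153.9, 119.5]
tcp_rot: [3.14, -0.005, -0.098]
ft_force: [-0.2, 0.2, -0.6]
opening: 0.377
```

```bash
python3 - <<'E'
from h import *
for n,(x,y,w,h) in dict(scene=(220,170,100,100)).items():
    cv2.imwrite(f'pics/{n}6.png',cv2.resize(read_camera(n)[y:y+h,x:x+w,::-1],None,fx=6,fy=6,interpolation=cv2.INTER_CUBIC))
rel((578,-260,120),-0.044)
E
```

```text
turn [ 0.04 -0.13 -3.09] shift mm [ 10.4 105.9  -2.3]
```

View pics/scene6.png

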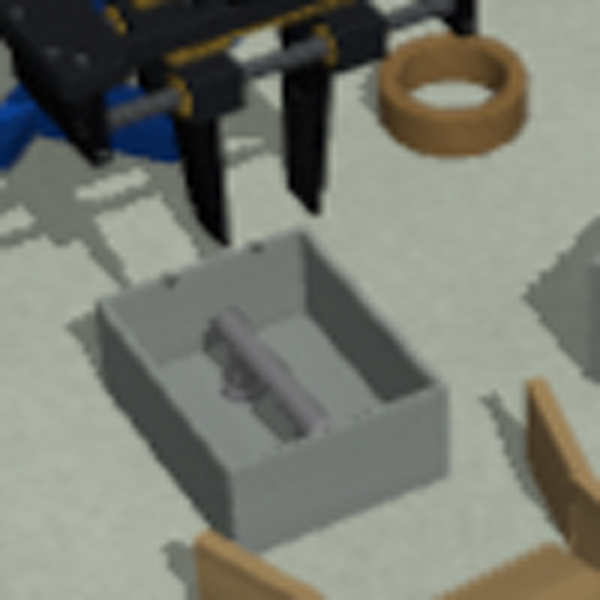

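```bash
python3 - <<'E'
from h import *
np.set_printoptions(precision=0,suppress=True)
for u,v in((429,236),(446,210),(455,268),(480,255),(440,165),(399,280)): print(u,v,px2w('top',u,v,20)[:2])
rel((574,-245,120),-0.044)
E
```

```text
429 236 [ 506. -342.]
446 210 [ 580. -389.]
455 268 [ 419. -416.]
480 255 [ 457. -486.]
440 165 [ 707. -371.]
399 280 [ 382. -260.]
turn [ 0. -0. -3.] shift mm [ 5. 91. -2.]
```

Call:
servo_tool --pt "0 0 -3.1 0.005 0.045 0 0.06" --pt "0 0 -3.1 0.005 0.091 0 0.06" --pt "0 0 -3.1 0.005 0.091 0 0.06" --pt "0 0 -3.1 0.005 0.091 0.05 0.06" --pt "0 0 -3.1 0.005 0.091 0.084 0.06" --pt "0 0 -3.1 0.005 0.091 0.084 0.06"

```text
t: 9.88
eef_pos: [572.3, -242.9, 29.7]
tcp_rot: [-3.139, 0.005, -0.043]
ft_force: [-0.1, 0.8, 0.8]
opening: 0.63
```

```bash
python3 - <<'E'
from h import *
for n,(x,y,w,h) in dict(scene=(220,150,130,110),top=(290,150,160,120)).items():
    cv2.imwrite(f'pics/{n}7.png',cv2.resize(read_camera(n)[y:y+h,x:x+w,::-1],None,fx=5,fy=5,interpolation=cv2.INTER_CUBIC))
rel((574,-245,35),-0.044)
E
```

```text
turn [-0.01  0.02  0.04] shift mm [ 0.1  1.  -2.1]
```

View pics/scene7.png

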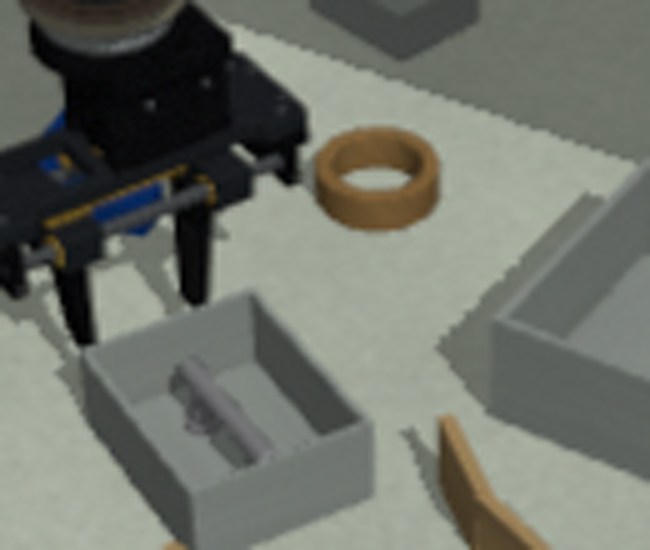

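View pics/top7.png

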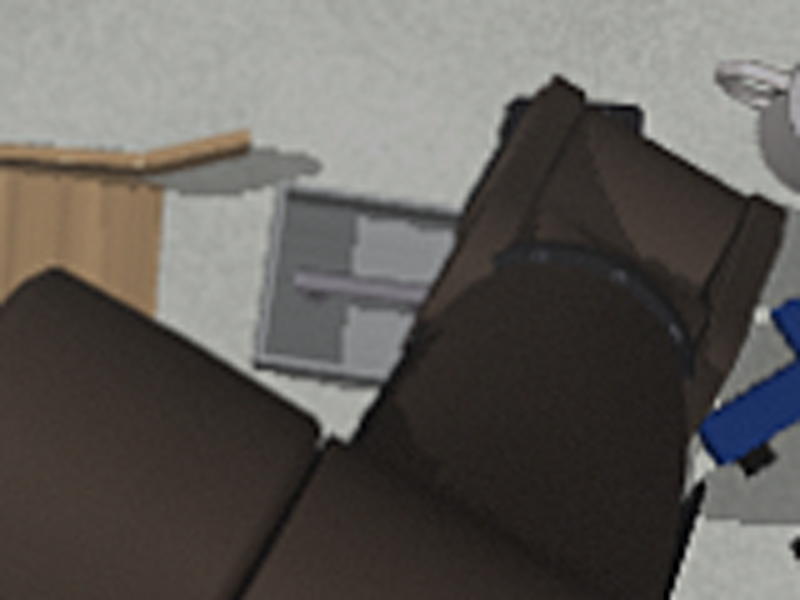

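Call:
servo_tool --pt "0 0 0 0 -0.002 -0.001 0.06" --pt "0 0 0 0 -0.004 -0.002 0.06" --pt "0 0 0 0 -0.006 -0.002 0.06" --pt "0 0 0 0 -0.008 -0.002 0.06" --pt "0 0 0 0 -0.01 -0.002 0.06" --pt "0 0 0 0 -0.012 -0.002 0.06" --pt "0 0 0 0 -0.014 -0.002 0.06" --pt "0 0 0 0 -0.016 -0.002 0.06" --pt "0 0 0 0 -0.018 -0.002 0.06" --pt "0 0 0 0 -0.02 -0.002 0.06" --pt "0 0 0 0 -0.022 -0.002 0.06" --pt "0 0 0 0 -0.024 -0.002 0.06"

```text
t: 11.48
eef_pos: [574.8, -220.5, 34.7]
tcp_rot: [3.141, -0.0, -0.044]
ft_force: [0.7, -1.3, 0.0]
opening: 0.632
```

Call:
servo_tool --pt "0 0 0 0 -0.002 0 0.06" --pt "0 0 0 0 -0.004 0 0.06" --pt "0 0 0 0 -0.006 0 0.06" --pt "0 0 0 0 -0.008 0 0.06" --pt "0 0 0 0 -0.01 0 0.06" --pt "0 0 0 0 -0.012 0 0.06" --pt "0 0 0 0 -0.014 0 0.06" --pt "0 0 0 0 -0.016 0 0.06" --pt "0 0 0 0 -0.018 0 0.06" --pt "0 0 0 0 -0.02 0 0.06" --pt "0 0 0 0 -0.022 0 0.06" --pt "0 0 0 0 -0.024 0 0.06"

```text
t: 12.98
eef_pos: [575.9, -196.5, 34.6]
tcp_rot: [3.141, -0.0, -0.044]
ft_force: [-1.0, -3.4, 1.9]
opening: 0.632
```

```bash
python3 - <<'E'
from h import *
for n,(x,y,w,h) in dict(scene=(220,170,130,110),top=(260,150,160,120)).items():
    cv2.imwrite(f'pics/{n}8.png',cv2.resize(read_camera(n)[y:y+h,x:x+w,::-1],None,fx=5,fy=5,interpolation=cv2.INTER_CUBIC))
rel((574,-200,35),-0.044);print(state()['ft_force'])
E
```

```text
turn [-0.01  0.01  0.01] shift mm [-1.7  3.8 -0.4]
[ 0.63169758 -1.49329633  0.29463365]
```

View pics/scene8.png

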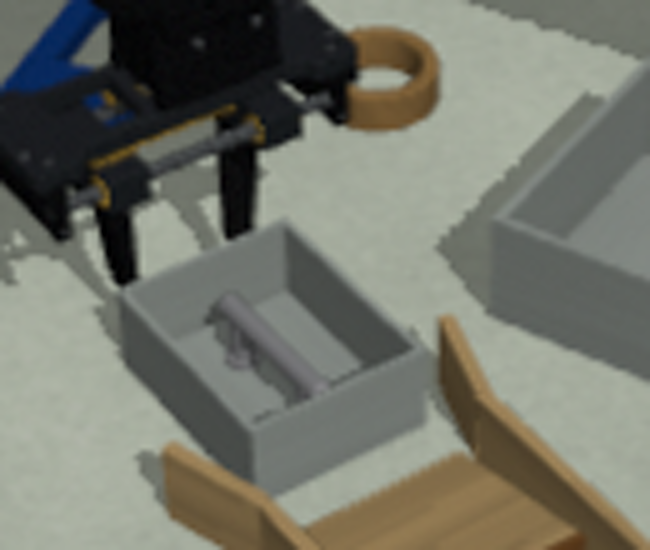

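View pics/top8.png

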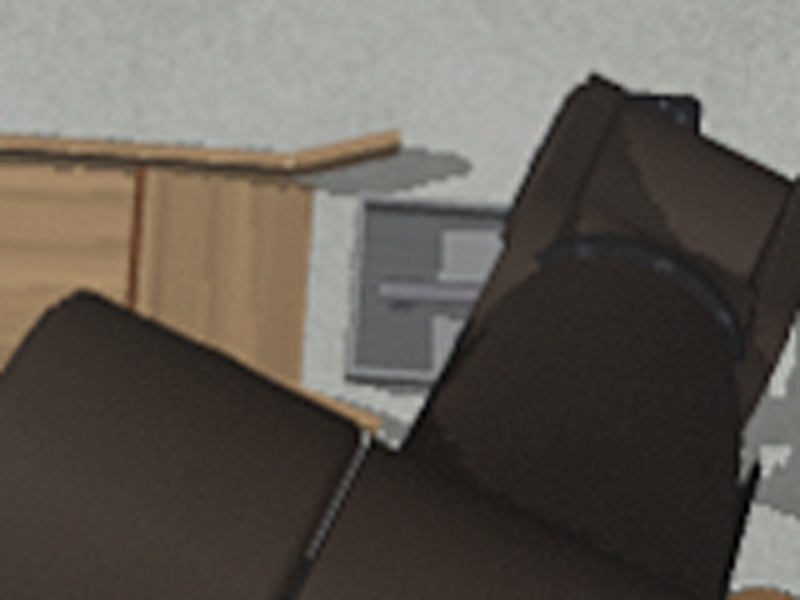

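```bash
python3 - <<'E'
from h import *
so=np.array([583.2,-24.2]);y=1.5269;d=np.array([np.cos(y),np.sin(y)]);n=np.array([-d[1],d[0]])
S=lambda p:np.round([(p-so)@d,(p-so)@n],1)
for a,b in((362,203),(348,378)): print('top',S(px2w('top',260+a/5-.4,150+b/5-.4,50)[:2]))
for a,b in((288,222),(424,350),(253,430),(122,292)): print('scene',S(px2w('scene',220+a/5-.4,170+b/5-.4,50)[:2]))
for a,b in((443,318),(478,398),(165,448),(262,500)): print('funnel scene',S(px2w('scene',220+a/5-.4,170+b/5-.4,45)[:2]))
print('tcp',S(state()['eef_pos'][:2]))
E
```

```text
top [-42.6 -40.6]
top [-41.5  55.6]
scene [-154.9   53.9]
scene [-35.   54.4]
scene [-35.7 -42.8]
scene [-156.4  -42.7]
funnel scene [-53.3  78.8]
funnel scene [ 3.3 58.9]
funnel scene [-53.8 -80. ]
funnel scene [  1.1 -61.5]
tcp [-172.2   -0.2]
```

Call:
servo_tool --pt "0 0 0 0 -0.0025 0 0.06" --pt "0 0 0 0 -0.005 0 0.06" --pt "0 0 0 0 -0.0075 0 0.06" --pt "0 0 0 0 -0.01 0 0.06" --pt "0 0 0 0 -0.0125 0 0.06" --pt "0 0 0 0 -0.015 0 0.06" --pt "0 0 0 0 -0.0175 0 0.06" --pt "0 0 0 0 -0.02 0 0.06" --pt "0 0 0 0 -0.0225 0 0.06" --pt "0 0 0 0 -0.025 0 0.06" --pt "0 0 0 0 -0.0275 0 0.06" --pt "0 0 0 0 -0.03 0 0.06"

```text
t: 14.58
eef_pos: [577.2, -166.5, 34.6]
tcp_rot: [3.141, -0.0, -0.044]
ft_force: [-0.6, -3.6, -0.2]
opening: 0.629
```

Call:
servo_tool --pt "0 0 0 0 -0.002 0 0.06" --pt "0 0 0 0 -0.004 0 0.06" --pt "0 0 0 0 -0.006 0 0.06" --pt "0 0 0 0 -0.008 0 0.06" --pt "0 0 0 0 -0.01 0 0.06" --pt "0 0 0 0 -0.012 0 0.06" --pt "0 0 0 0 -0.014 0 0.06" --pt "0 0 0 0 -0.016 0 0.06" --pt "0 0 0 0 -0.018 0 0.06" --pt "0 0 0 0 -0.02 0 0.06" --pt "0 0 0 0 -0.022 0 0.06" --pt "0 0 0 0 -0.024 0 0.06"

```text
t: 16.08
eef_pos: [578.2, -142.5, 34.6]
tcp_rot: [3.142, 0.0, -0.044]
ft_force: [0.2, -2.2, -2.5]
opening: 0.632
```

```bash
cat > look.py <<'E'
from h import *
import sys
k=sys.argv[1]
for n,(x,y,w,h) in dict(scene=(220,190,150,120),top=(220,150,160,120)).items():
    cv2.imwrite(f'pics/{n}{k}.png',cv2.resize(read_camera(n)[y:y+h,x:x+w,::-1],None,fx=5,fy=5,interpolation=cv2.INTER_CUBIC))
so=np.array([583.2,-24.2]);y=1.5269;d=np.array([np.cos(y),np.sin(y)]);m=np.array([-d[1],d[0]])
s=state();p=s['eef_pos'];print('tcp stand',(p[:2]-so)@d,(p[:2]-so)@m,p[2],'F',s['ft_force'],s['tcp_rot'],s['t'])
E
python3 look.py 9
```

```text
tcp stand -118.22296054822992 -0.19794802042336232 34.62192397763735 F [-0.22653993 -0.40935024 -0.80578676] [-3.14146837e+00  9.04587630e-05 -4.37897415e-02] 16.175
```

View pics/scene9.png

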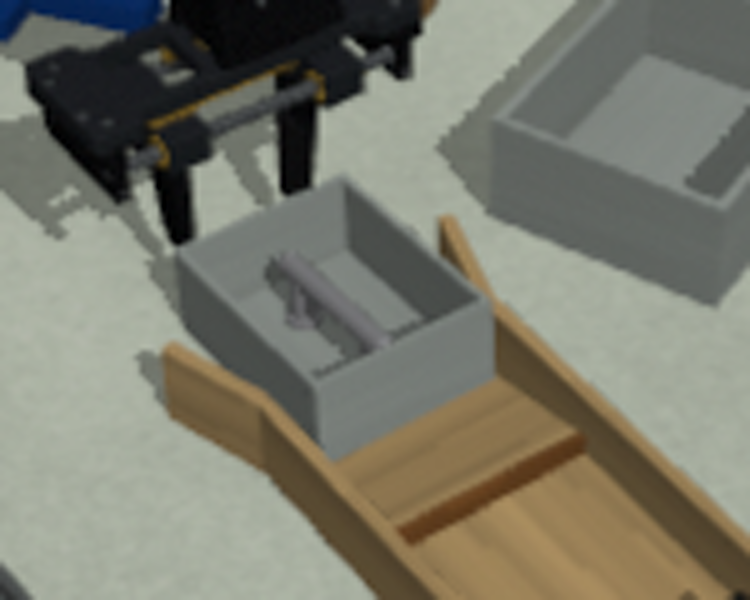

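Call:
servo_tool --pt "0 0 0 0 -0.002 0 0.06" --pt "0 0 0 0 -0.004 0 0.06" --pt "0 0 0 0 -0.006 0 0.06" --pt "0 0 0 0 -0.008 0 0.06" --pt "0 0 0 0 -0.01 0 0.06" --pt "0 0 0 0 -0.012 0 0.06" --pt "0 0 0 0 -0.014 0 0.06" --pt "0 0 0 0 -0.016 0 0.06" --pt "0 0 0 0 -0.018 0 0.06" --pt "0 0 0 0 -0.02 0 0.06" --pt "0 0 0 0 -0.022 0 0.06" --pt "0 0 0 0 -0.024 0 0.06"

```text
t: 17.68
eef_pos: [579.3, -118.5, 34.6]
tcp_rot: [3.142, 0.0, -0.044]
ft_force: [-0.8, -2.8, -1.0]
opening: 0.634
```

Call:
servo_tool --pt "0 0 0 0 -0.002 0 0.06" --pt "0 0 0 0 -0.004 0 0.06" --pt "0 0 0 0 -0.006 0 0.06" --pt "0 0 0 0 -0.008 0 0.06" --pt "0 0 0 0 -0.01 0 0.06" --pt "0 0 0 0 -0.012 0 0.06" --pt "0 0 0 0 -0.014 0 0.06" --pt "0 0 0 0 -0.016 0 0.06" --pt "0 0 0 0 -0.018 0 0.06" --pt "0 0 0 0 -0.02 0 0.06" --pt "0 0 0 0 -0.022 0 0.06" --pt "0 0 0 0 -0.024 0 0.06"

```text
t: 19.18
eef_pos: [580.3, -94.6, 34.6]
tcp_rot: [3.142, 0.0, -0.044]
ft_force: [-0.0, -3.0, -2.2]
opening: 0.63
```

```bash
python3 look.py 10
```

```text
tcp stand -70.28156948705178 -0.26771754210213233 34.738923283839114 F [-0.23297887 -0.59753245  0.8055482 ] [-3.14156451e+00 -1.37189347e-04 -4.37877190e-02] 19.275
```

View pics/scene10.png

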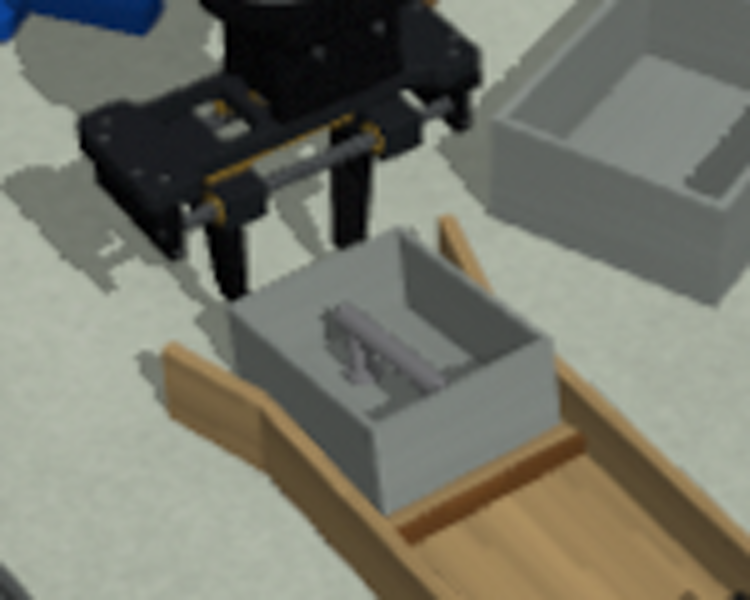

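Call:
servo_tool --pt "0 0 0 0 -0.0025 0 0.06" --pt "0 0 0 0 -0.005 0 0.06" --pt "0 0 0 0 -0.0075 0 0.06" --pt "0 0 0 0 -0.01 0 0.06" --pt "0 0 0 0 -0.0125 0 0.06" --pt "0 0 0 0 -0.015 0 0.06" --pt "0 0 0 0 -0.0175 0 0.06" --pt "0 0 0 0 -0.02 0 0.06" --pt "0 0 0 0 -0.0225 0 0.06" --pt "0 0 0 0 -0.025 0 0.06" --pt "0 0 0 0 -0.0275 0 0.06" --pt "0 0 0 0 -0.03 0 0.06"

```text
t: 20.78
eef_pos: [581.7, -64.6, 34.6]
tcp_rot: [3.141, -0.0, -0.044]
ft_force: [0.1, -3.9, -0.8]
opening: 0.633
```

Call:
servo_tool --pt "0 0 0 0 -0.002 0 0.06" --pt "0 0 0 0 -0.004 0 0.06" --pt "0 0 0 0 -0.006 0 0.06" --pt "0 0 0 0 -0.008 0 0.06" --pt "0 0 0 0 -0.01 0 0.06" --pt "0 0 0 0 -0.012 0 0.06" --pt "0 0 0 0 -0.014 0 0.06" --pt "0 0 0 0 -0.016 0 0.06" --pt "0 0 0 0 -0.018 0 0.06" --pt "0 0 0 0 -0.02 0 0.06" --pt "0 0 0 0 -0.022 0 0.06" --pt "0 0 0 0 -0.024 0 0.06"

```text
t: 22.28
eef_pos: [583.8, -41.8, 35.8]
tcp_rot: [3.14, -0.003, -0.044]
ft_force: [-0.9, -10.6, 9.1]
opening: 0.631
```

```bash
python3 look.py 11
```

```text
tcp stand -17.28555275893358 -1.3269967787374453 35.7499878500311 F [-0.28183878 -9.00271774  6.67185377] [ 3.14037542e+00 -2.98070770e-03 -4.37821270e-02] 22.375
```

View pics/scene11.png

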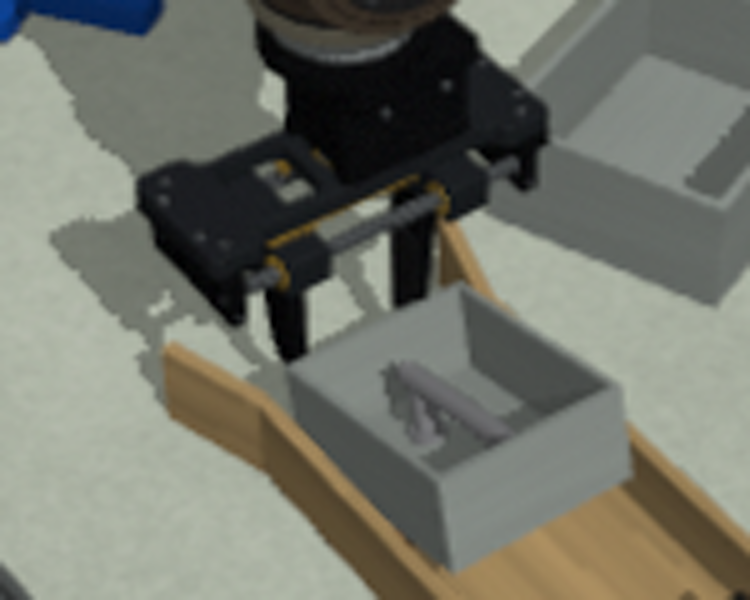

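Call:
servo_tool --pt "0 0 0 0 0 -0.0006 0.06" --pt "0 0 0 0 0.0004 -0.0012 0.06" --pt "0 0 0 0 0.0004 -0.0018 0.06" --pt "0 0 0 0 0.0004 -0.0022 0.06"

```text
t: 22.88
eef_pos: [582.8, -41.0, 36.8]
tcp_rot: [-3.142, -0.0, -0.044]
ft_force: [1.5, -1.9, -0.5]
opening: 0.631
```

Relieved. From here I follow the slope direction.

Call:
servo_tool --pt "0 0 0 0 -0.002 -0.0005 0.06" --pt "0 0 0 0 -0.004 -0.001 0.06" --pt "0 0 0 0 -0.006 -0.0014 0.06" --pt "0 0 0 0 -0.008 -0.0019 0.06" --pt "0 0 0 0 -0.01 -0.0024 0.06"

```text
t: 23.5
eef_pos: [583.1, -31.1, 39.3]
tcp_rot: [3.141, 0.0, -0.044]
ft_force: [-0.7, -4.5, 2.3]
opening: 0.631
```

```bash
python3 look.py 12
```

```text
tcp stand -6.72886896589256 -0.202789080951313 39.31131224902813 F [-0.01937565 -2.5726626   1.1753385 ] [ 3.14154986e+00 -1.90866334e-05 -4.36881350e-02] 23.6
```

View pics/scene12.png

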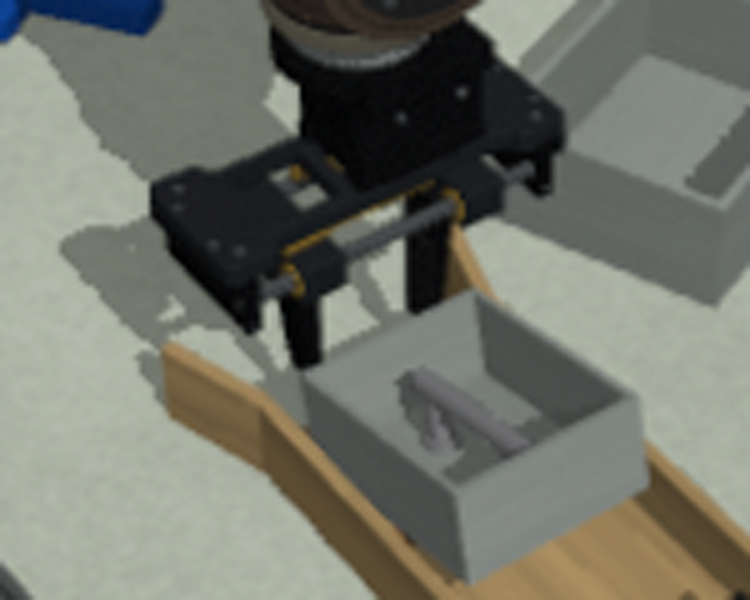

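Call:
servo_tool --pt "0 0 0 0 -0.0015 -0.0004 0.06" --pt "0 0 0 0 -0.003 -0.0007 0.06" --pt "0 0 0 0 -0.0045 -0.0011 0.06" --pt "0 0 0 0 -0.006 -0.0014 0.06" --pt "0 0 0 0 -0.0075 -0.0018 0.06" --pt "0 0 0 0 -0.009 -0.0022 0.06"

```text
t: 24.35
eef_pos: [583.6, -22.3, 41.6]
tcp_rot: [3.141, -0.0, -0.044]
ft_force: [-0.5, -7.1, 4.3]
opening: 0.627
```

```bash
python3 look.py 13
```

```text
tcp stand 1.9909159277102255 -0.3761065365044767 41.65596533585203 F [-0.03391583 -5.49964653  3.41617908] [ 3.14129777e+00 -4.62346319e-04 -4.37068699e-02] 24.45
```

View pics/scene13.png

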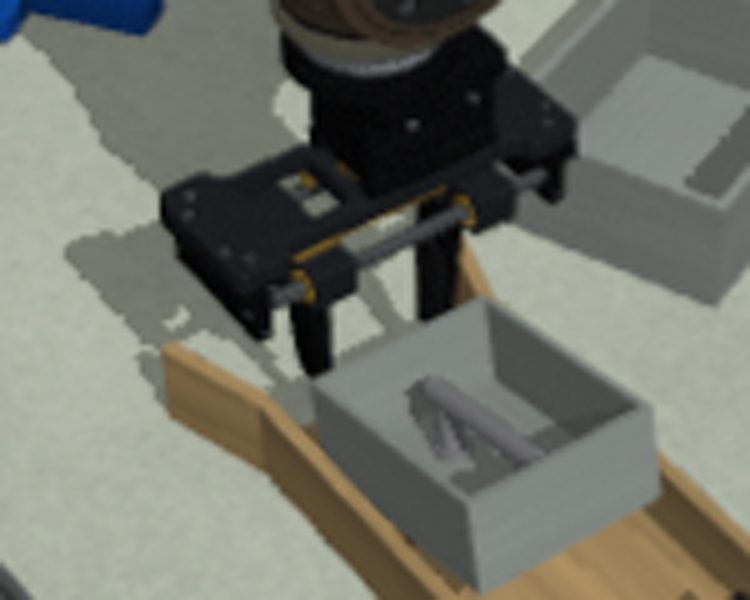

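Call:
servo_tool --pt "0 0 0 0 0 -0.0008 0.06" --pt "0 0 0 0 0 -0.0016 0.06" --pt "0 0 0 0 -0.001 -0.0024 0.06" --pt "0 0 0 0 -0.002 -0.003 0.06" --pt "0 0 0 0 -0.003 -0.0036 0.06" --pt "0 0 0 0 -0.004 -0.0042 0.06"

```text
t: 25.2
eef_pos: [583.7, -18.0, 45.6]
tcp_rot: [3.142, 0.0, -0.044]
ft_force: [-0.3, -0.1, -0.6]
opening: 0.627
```

Call:
servo_tool --pt "0 0 0 0 -0.001 -0.0005 0.06" --pt "0 0 0 0 -0.002 -0.001 0.06" --pt "0 0 0 0 -0.003 -0.0015 0.06" --pt "0 0 0 0 -0.004 -0.002 0.06"

```text
t: 25.7
eef_pos: [583.9, -14.1, 47.7]
tcp_rot: [3.142, -0.0, -0.044]
ft_force: [-0.2, -0.2, 0.4]
opening: 0.632
```

```bash
python3 look.py 14
```

```text
tcp stand 10.119648440085156 -0.22876649778283775 47.66709673377498 F [-0.14660061 -0.8235031   0.57230731] [ 3.14149181e+00 -6.56557090e-05 -4.37986809e-02] 25.8
```

View pics/scene14.png

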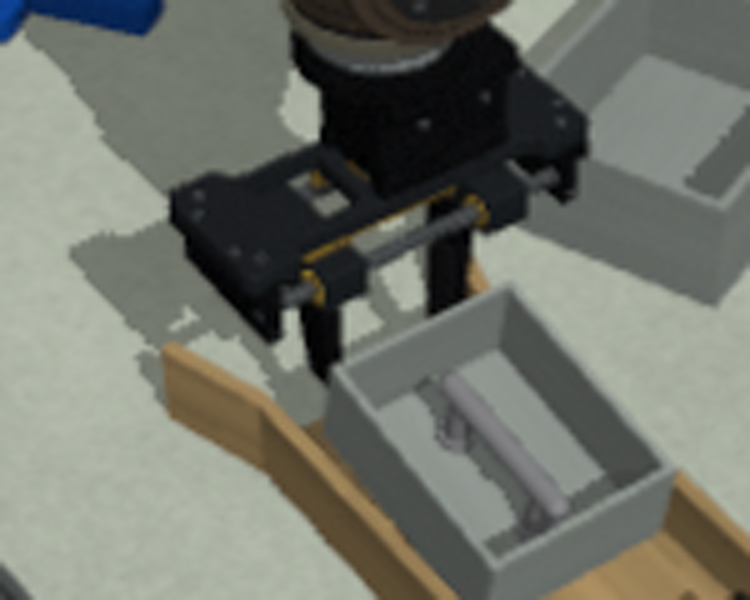

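Call:
servo_tool --pt "0 0 0 0 -0.002 0.0003 0.06" --pt "0 0 0 0 -0.004 0.0006 0.06" --pt "0 0 0 0 -0.006 0.001 0.06" --pt "0 0 0 0 -0.008 0.0013 0.06" --pt "0 0 0 0 -0.01 0.0016 0.06" --pt "0 0 0 0 -0.012 0.002 0.06" --pt "0 0 0 0 -0.014 0.0023 0.06" --pt "0 0 0 0 -0.016 0.0026 0.06"

```text
t: 26.8
eef_pos: [584.6, 1.9, 45.0]
tcp_rot: [3.141, 0.0, -0.044]
ft_force: [-0.1, -2.3, -0.8]
opening: 0.632
```

Call:
servo_tool --pt "0 0 0 0 -0.002 0.0003 0.06" --pt "0 0 0 0 -0.004 0.0006 0.06" --pt "0 0 0 0 -0.006 0.001 0.06" --pt "0 0 0 0 -0.008 0.0013 0.06" --pt "0 0 0 0 -0.01 0.0016 0.06" --pt "0 0 0 0 -0.012 0.002 0.06"

```text
t: 27.55
eef_pos: [585.1, 13.9, 43.0]
tcp_rot: [3.141, -0.0, -0.044]
ft_force: [0.1, -1.0, -1.5]
opening: 0.63
```

```bash
python3 look.py 15
```

```text
tcp stand 38.30878995637619 -0.19463778116549688 43.0059285256136 F [-0.08267018  0.28152764 -0.17248103] [-3.14155254e+00 -9.78535968e-06 -4.38214263e-02] 27.65
```

View pics/scene15.png

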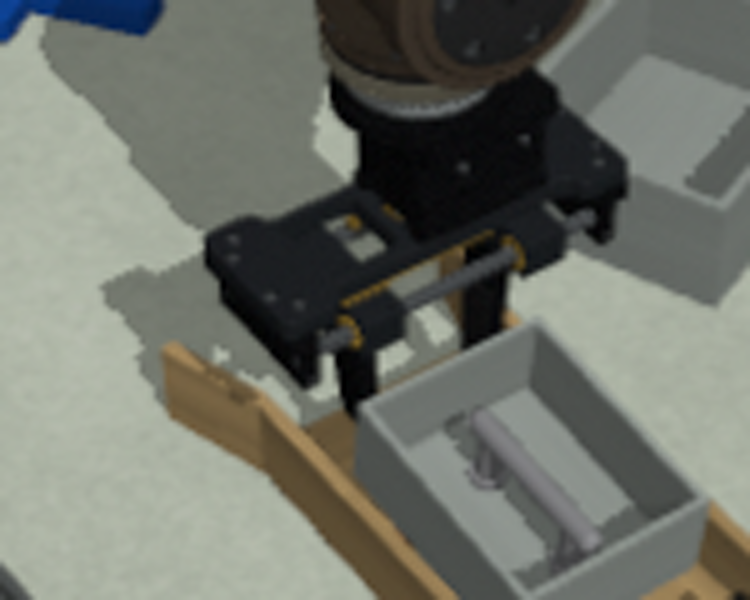

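Call:
servo_tool --pt "0 0 0 0 -0.002 0.0003 0.06" --pt "0 0 0 0 -0.004 0.0006 0.06" --pt "0 0 0 0 -0.006 0.001 0.06" --pt "0 0 0 0 -0.008 0.0013 0.06" --pt "0 0 0 0 -0.01 0.0016 0.06" --pt "0 0 0 0 -0.012 0.002 0.06" --pt "0 0 0 0 -0.014 0.0023 0.06" --pt "0 0 0 0 -0.016 0.0026 0.06"

```text
t: 28.65
eef_pos: [585.9, 29.9, 40.5]
tcp_rot: [3.141, -0.0, -0.044]
ft_force: [0.0, -3.2, 2.0]
opening: 0.628
```

Call:
servo_tool --pt "0 0 0 0 -0.001 0.0001 0.06" --pt "0 0 0 0 -0.002 0.0003 0.06" --pt "0 0 0 0 -0.003 0.0005 0.06" --pt "0 0 0 0 -0.004 0.0006 0.06" --pt "0 0 0 0 -0.005 0.0008 0.06" --pt "0 0 0 0 -0.006 0.001 0.06"

```text
t: 29.4
eef_pos: [586.1, 35.8, 39.4]
tcp_rot: [3.141, -0.0, -0.044]
ft_force: [-0.3, -3.2, 3.4]
opening: 0.631
```

```bash
sed -i 's/scene=(220,190,150,120)/scene=(260,210,150,120)/' look.py; python3 look.py 16
```

```text
tcp stand 60.172621406221495 -0.20718113222813744 39.342004864580154 F [ 0.27953073 -1.81607637  2.39125201] [ 3.14158933e+00  4.16815115e-05 -4.38822073e-02] 29.5
```

View pics/scene16.png

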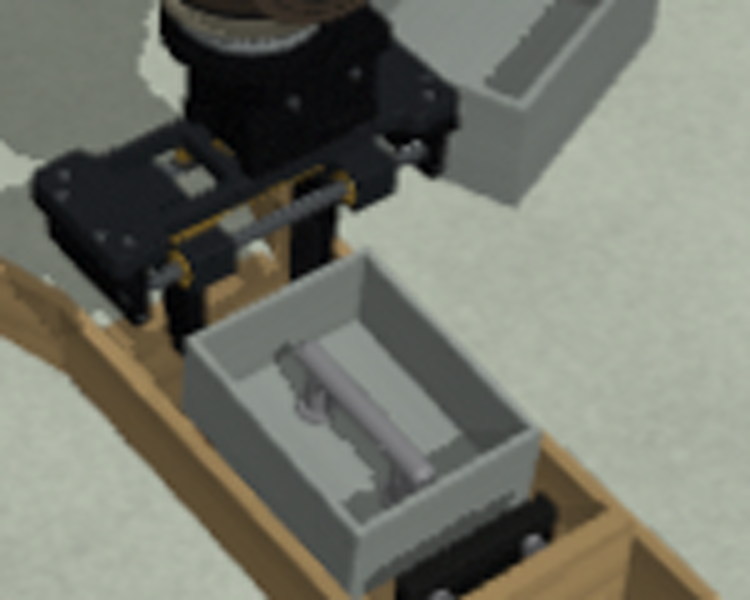

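View pics/top16.png

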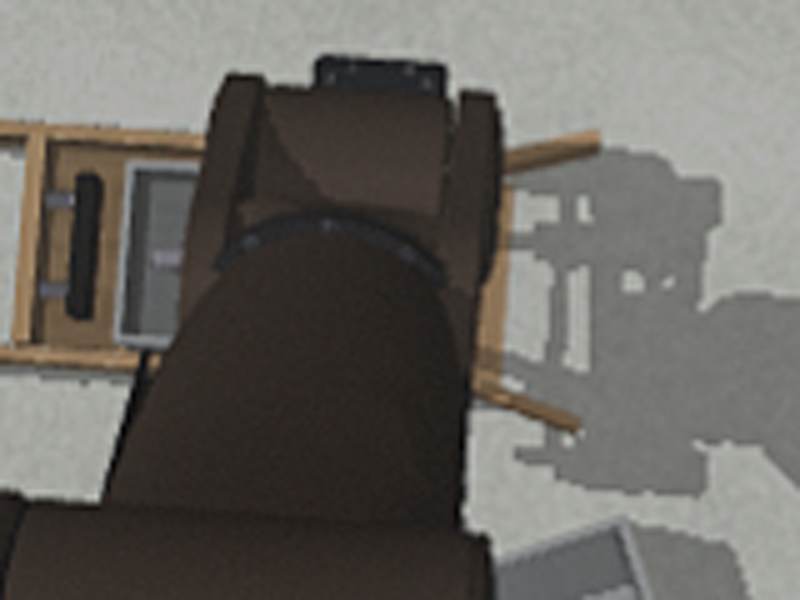

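Call:
servo_tool --pt "0 0 0 0 -0.0008 0.0 0.06" --pt "0 0 0 0 -0.0016 0.0 0.06" --pt "0 0 0 0 -0.0024 0.0 0.06" --pt "0 0 0 0 -0.0032 0.0001 0.06" --pt "0 0 0 0 -0.004 0.0002 0.06" --pt "0 0 0 0 -0.0048 0.0003 0.06" --pt "0 0 0 0 -0.0056 0.0004 0.06" --pt "0 0 0 0 -0.0064 0.0005 0.06"

```text
t: 30.5
eef_pos: [586.3, 42.2, 38.9]
tcp_rot: [3.142, 0.0, -0.044]
ft_force: [-0.0, -1.9, -0.1]
opening: 0.631
```

```bash
python3 look.py 17
```

```text
tcp stand 66.53710611517403 -0.19207950844080843 38.878286580977296 F [-0.58645623 -1.27411358  0.36233278] [ 3.14156227e+00  5.31519030e-05 -4.38897564e-02] 30.6
```

View pics/scene17.png

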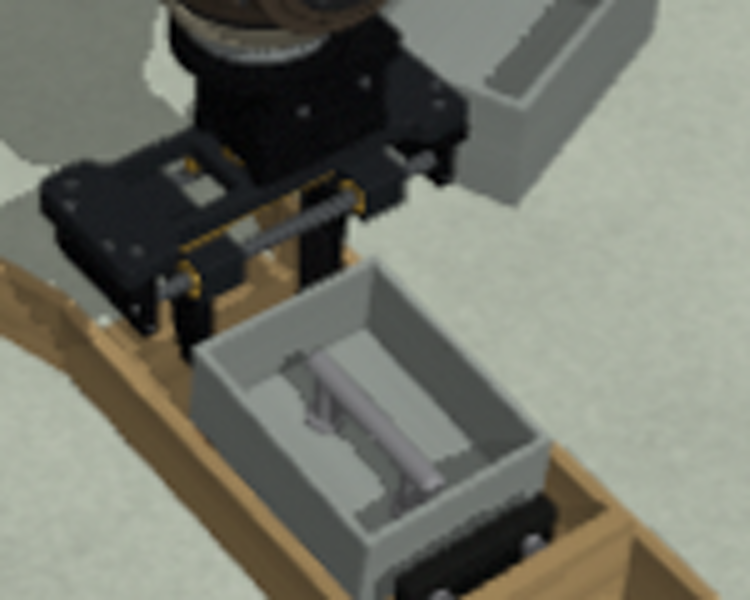

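Call:
servo_tool --pt "0 0 0 0 -0.0006 0.0001 0.06" --pt "0 0 0 0 -0.0012 0.0002 0.06" --pt "0 0 0 0 -0.0018 0.0003 0.06" --pt "0 0 0 0 -0.0024 0.0004 0.06" --pt "0 0 0 0 -0.003 0.0005 0.06"

```text
t: 31.22
eef_pos: [586.5, 45.2, 38.5]
tcp_rot: [3.141, -0.0, -0.044]
ft_force: [0.4, -3.2, 1.3]
opening: 0.631
```

Call:
servo_tool --pt "0 0 0 0 -0.0005 0.0001 0.06" --pt "0 0 0 0 -0.001 0.0002 0.06" --pt "0 0 0 0 -0.0015 0.0003 0.06" --pt "0 0 0 0 -0.002 0.0004 0.06"

```text
t: 31.72
eef_pos: [586.7, 47.1, 38.1]
tcp_rot: [3.141, -0.0, -0.044]
ft_force: [0.6, -3.4, 3.3]
opening: 0.631
```

```bash
python3 look.py 18
```

```text
tcp stand 71.47054375663058 -0.30962602219541496 38.076072564371856 F [ 0.24174867 -2.89640906  2.86379393] [ 3.14151517e+00 -2.86165172e-04 -4.38810796e-02] 31.825
```

View pics/scene18.png

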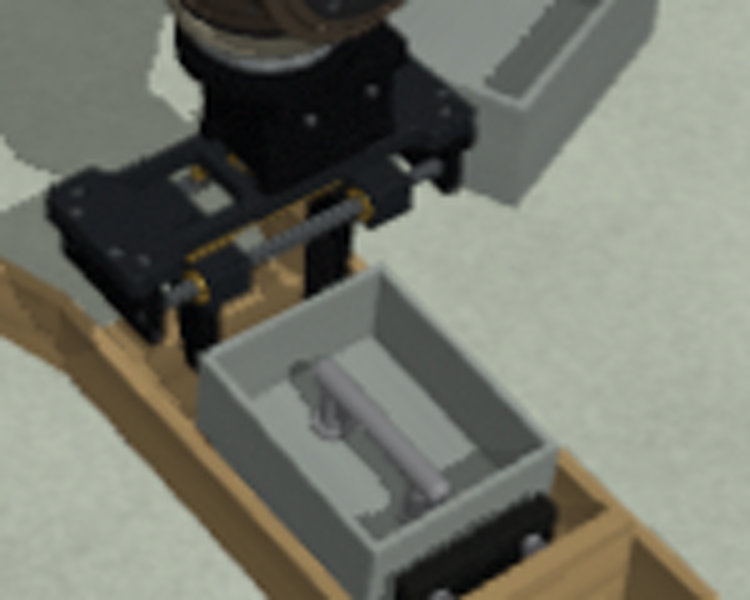

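Call:
servo_tool --pt "0 0 0 0 -0.0005 0 0.06" --pt "0 0 0 0 -0.001 0 0.06" --pt "0 0 0 0 -0.0015 0 0.06" --pt "0 0 0 0 -0.002 0 0.06"

```text
t: 32.33
eef_pos: [586.6, 49.2, 37.9]
tcp_rot: [3.142, 0.0, -0.044]
ft_force: [0.2, -3.1, 2.0]
opening: 0.63
```

Call:
servo_tool --pt "0 0 0 0 -0.0005 0 0.06" --pt "0 0 0 0 -0.001 0 0.06" --pt "0 0 0 0 -0.0015 0 0.06"

```text
t: 32.7
eef_pos: [586.6, 50.7, 37.9]
tcp_rot: [3.142, 0.0, -0.044]
ft_force: [-0.1, -2.2, 0.6]
opening: 0.629
```

```bash
python3 look.py 19
```

```text
tcp stand 75.06938289833604 -0.10525583652961704 37.90501441418467 F [-0.02000374 -2.0778542   0.0621265 ] [ 3.14155953e+00  2.41682552e-04 -4.37849280e-02] 32.8
```

View pics/scene19.png

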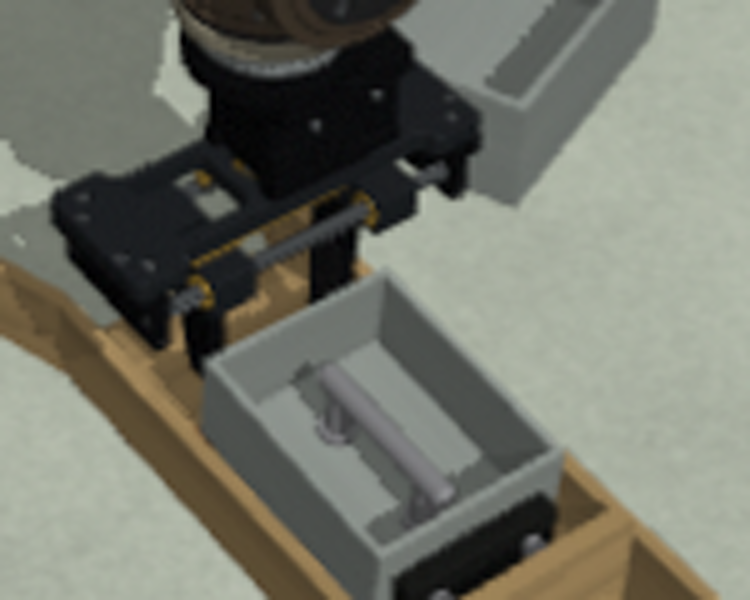

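View pics/top19.png

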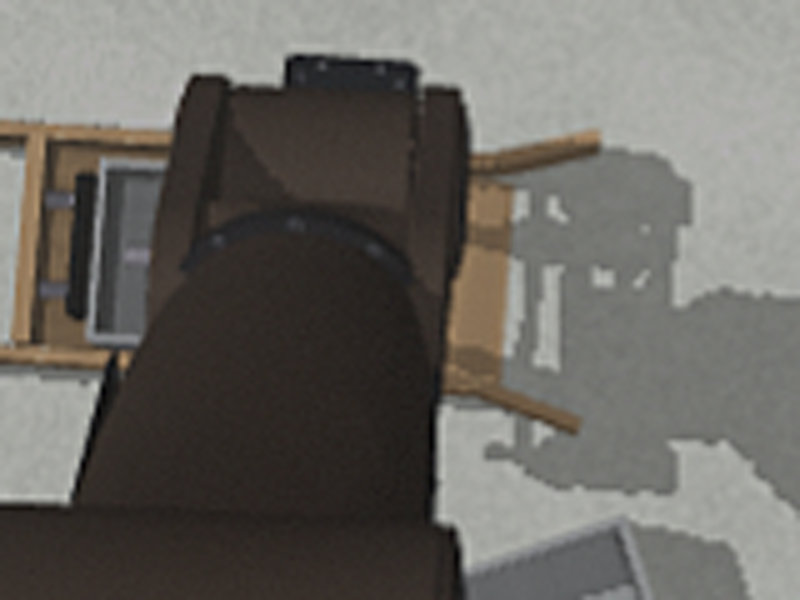

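Call:
servo_tool --pt "0 0 0 0 -0.0005 0 0.06" --pt "0 0 0 0 -0.001 0 0.06" --pt "0 0 0 0 -0.0015 0 0.06" --pt "0 0 0 0 -0.002 0 0.06"

```text
t: 33.3
eef_pos: [586.7, 52.7, 37.9]
tcp_rot: [3.142, 0.0, -0.044]
ft_force: [-0.9, -2.2, -0.7]
opening: 0.632
```

Call:
servo_tool --pt "0 0 0 0 -0.0005 0 0.06" --pt "0 0 0 0 -0.001 0 0.06" --pt "0 0 0 0 -0.0015 0 0.06"

```text
t: 33.67
eef_pos: [586.9, 54.2, 38.0]
tcp_rot: [3.141, -0.0, -0.044]
ft_force: [-0.3, -1.7, -1.2]
opening: 0.632
```

```bash
python3 look.py 20
```

```text
tcp stand 78.5016148142739 -0.2467006168240983 38.03000669463042 F [-0.56154439 -0.77233607 -0.69507045] [ 3.14155366e+00 -1.11739262e-04 -4.39019219e-02] 33.775
```

View pics/scene20.png

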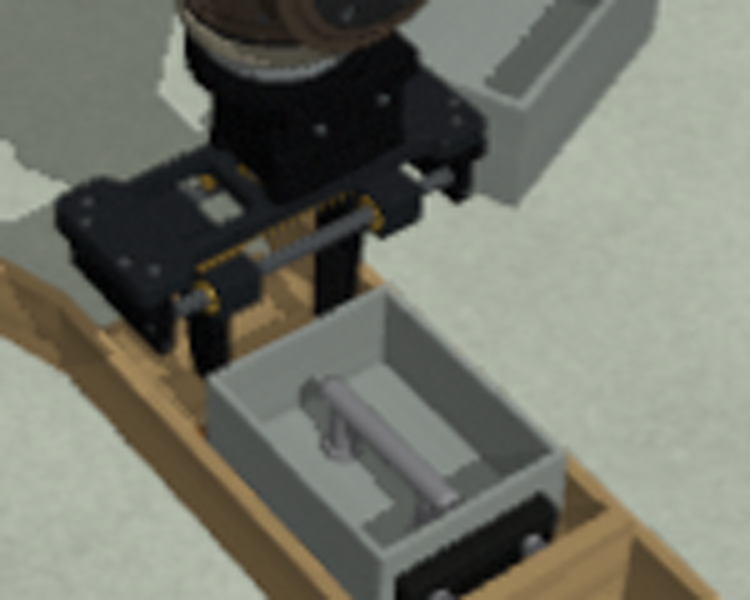

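The rear rim dropped from row 355 to 372 between the two pictures, while the front rim stayed put. The rear has fallen behind the lip. I back away slowly, then lift clear.

Call:
servo_tool --pt "0 0 0 0 0.002 0 0.06" --pt "0 0 0 0 0.005 0 0.06" --pt "0 0 0 0 0.012 0 0.06" --pt "0 0 0 0 0.025 0 0.06" --pt "0 0 0 0 0.045 -0.01 0.06" --pt "0 0 0 0 0.07 -0.06 0.06" --pt "0 0 0 0 0.12 -0.12 0.06" --pt "0 0 0 0 0.18 -0.16 0.06" --pt "0 0 0 0 0.24 -0.16 0.06" --pt "0 0 0 0 0.3 -0.16 0.06" --pt "0 0 0 0 0.3 -0.16 0.06"

```text
t: 35.15
eef_pos: [572.6, -249.9, 198.9]
tcp_rot: [3.141, -0.001, -0.048]
ft_force: [-0.7, 0.7, 0.2]
opening: 0.63
```

```bash
sed -i 's/top=(220,150,160,120)/top=(200,150,160,120)/;s/scene=(260,210,150,120)/scene=(260,240,150,120)/' look.py; python3 look.py 21
```

```text
tcp stand -223.6328766758881 0.47283362766911435 198.26189059920074 F [0.09323822 0.72206199 0.75357812] [ 3.14147369e+00 -1.25040923e-04 -4.68933508e-02] 35.25
```

View pics/scene21.png

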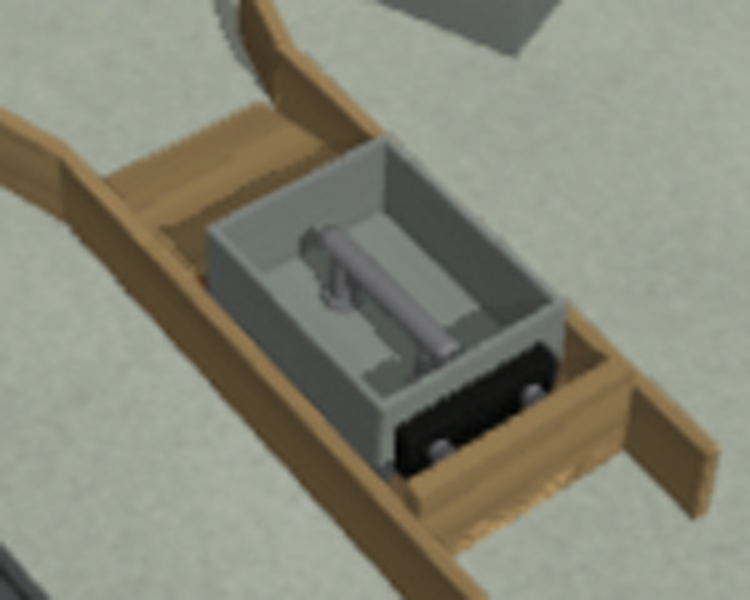

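View pics/top21.png

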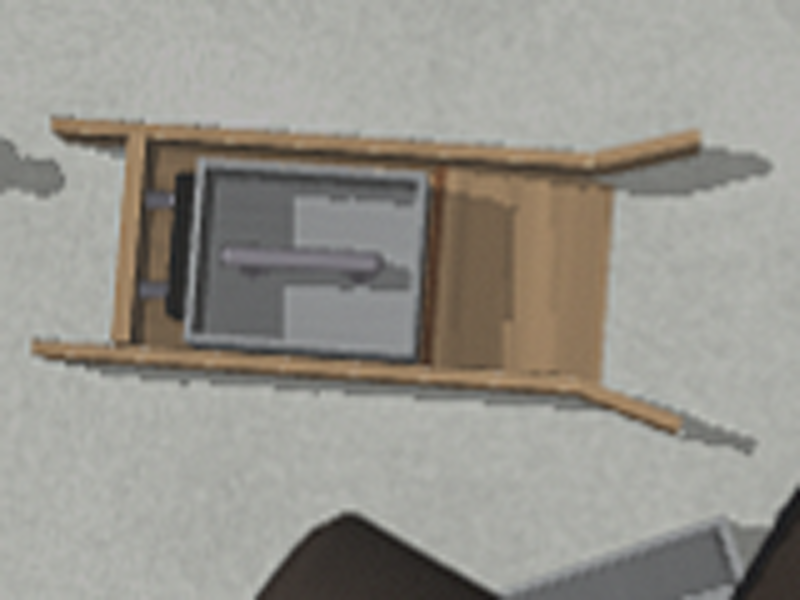

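The tote sits behind the lip with the handle standing inside it: the lip band shows at top column 435 and the tote's rear rim at about 425. I check levelness by triangulating the rim corners, and compare the bystanders with the first pictures.

```bash
python3 - <<'E'
from h import *
from scipy.optimize import least_squares
np.set_printoptions(precision=1,suppress=True)
so=np.array([583.2,-24.2]);y=1.5269;d=np.array([np.cos(y),np.sin(y)]);m=np.array([-d[1],d[0]])
for nm,s,t in(('rearL',(207,230),(432,172)),('rearR',(387,137),(419,358)),('frL',(383,408),(199,160)),('frR',(563,303),(185,345))):
    ps=np.array([260+s[0]/5-.4,240+s[1]/5-.4]);pt=np.array([200+t[0]/5-.4,150+t[1]/5-.4])
    r=least_squares(lambda X:np.r_[w2px('scene',X)-ps,w2px('top',X)-pt],[580,100,50])
    X=r.x;print(nm,(X[:2]-so)@d,(X[:2]-so)@m,X[2],r.fun)
for n in('scene','top'):
    a=cv2.imread(f'pics/{n}0.png');b=read_camera(n)[:,:,::-1]
    cv2.imwrite(f'pics/{n}22.png',b)
    df=cv2.absdiff(a,b).max(2)
    cv2.imwrite(f'pics/{n}22d.png',df*3)
E
```

```text
rearL 86.48926360187158 -44.17136223729565 56.09708129769338 [-1.4 -0.1 -1.2  1.3]
rearR 85.72753296812762 56.72145609134637 53.93811588556787 [-1.2 -0.1 -1.   1. ]
frL 212.51054712573745 -43.06275745079638 59.54980203077469 [-0.9 -0.1 -0.8  0.8]
frR 211.24003975663157 56.583897854028095 56.309782025091096 [-0.4 -0.  -0.3  0.3]
```

View pics/scene22.png

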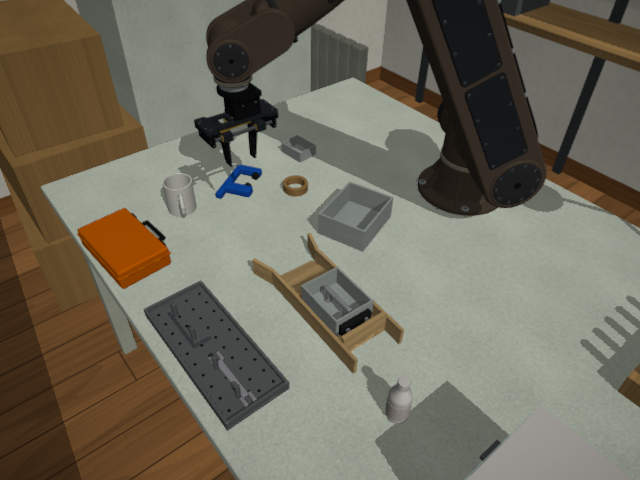

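View pics/scene22d.png

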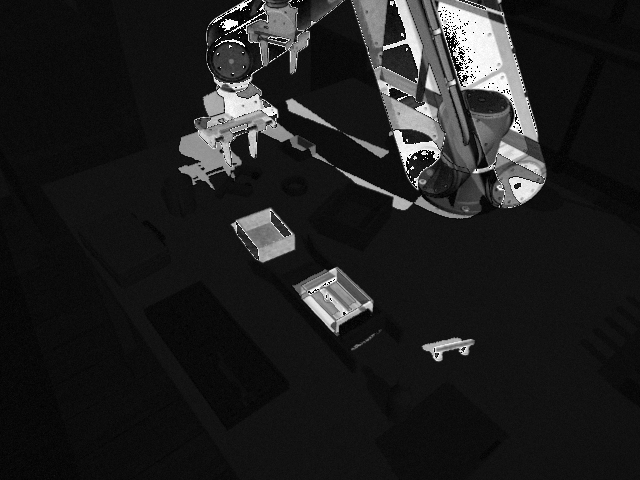

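```bash
python3 - <<'E'
from cell import *
print(state()['t'],state()['qvel']);print(job_done())
E
```

```text
35.35 [ 0.02575633 -0.00162262  0.00381415  0.00037414 -0.00210602  0.00032255]
the job is handed in; nothing more can be done
None
```

I put the pull handle into the middle-sized tote, let it go standing on its feet, and pushed the tote up the ramp until its rear dropped behind the lip. I then withdrew and handed the job in at about 35 s; no verdict is reported.

**Last pictures:**
- **Tote:** it is wholly behind the lip, with its centre near stand x = 149 mm and about 6 mm off-centre between the cheeks.
- **Handle:** it is standing upright inside the tote.
- **Bystanders:** the clamp, glue, tape and mug show no change from the first pictures.
- **Robot:** the arm is clear of everything.

**Doubts and disagreements:**
- **Pushing force:** it was mostly 2 to 4 N, but once rose to about 14 N as the tote's rear met the slope. I eased off there and then followed the slope. Force was read only at the end of each move, so a brief higher peak could have gone unseen.
- **Camera agreement:** the two cameras disagreed by about 5 mm in world y.
- **Rim heights:** the triangulated rim came out at 54 to 60 mm, where a level tote would give 62 mm. The rear read about 3 mm lower than the front. I put that down to corner-picking error, so it supports the tote having dropped but does not prove it is level to 0.035 rad.

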